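# Load the slide-scanner feeder and cover the pile

## Task

Turn the feeder's blue lock knob clockwise until it clicks over to its open stop, then pile every slide cassette on the bench onto the pile that already sticks out of the feeder, flat, squared up and lengthwise with it, lowering each gently until it is felt to land, since nobody knows how high the pile stands. Then put the aluminium cover plate squarely on top, and last turn the knob back until it clicks over to its locked stop; leave the mouse, mug and oil bottle where they are.

Things in the scene. Friction and masses are not known exactly. Their poses are not given: they have to be found in the camera images.
- feeder: white fixed housing, y from -70 to +200 mm, x +-85 mm, 40 mm high; origin at bench level under the pile's centre
- pile_axis (a point): the same spot and axes, for the pile: a strapped, unyielding grey pile of earlier cassettes, 110 mm along x by 100 mm along y, rises out of the housing here. Its flat top is 45 to 90 mm above the bench: it differs from start to start and is not reported; this point lies at bench level
- lock_knob (a joint): turn of the lock knob about its vertical axis, rad: 0 = locked stop (start), 1.3 = open stop, growing clockwise seen from above. A spring detent with its crest halfway (0.65) drives it back to the stop it came from if let go before the crest, and on towards the other once past it, to rest within 0.13 of it; about 0.16 N m is needed to turn it past
- knob_grip (a point): point on the knob's axis, 72 mm above the bench, at the height to grip: blue upright bar 56 mm long, 16 mm wide, 30 mm tall (54 to 84 mm above the bench) on a 60 mm black disc; x of this frame runs along the bar and turns with it (along the feeder's x when locked)
- cassette1: green slide cassette, 110 x 100 x 18 mm, 0.16 kg, carrying two glass slides, rubber-footed; long side along its x; origin at the centre of its underside, z up. Halfway along, both long sides have a finger recess (48 mm of the length) where it is only 50 mm wide across y: take it there from above. May be absent
- cassette2: green slide cassette, 110 x 100 x 18 mm, 0.16 kg, carrying two glass slides, rubber-footed; long side along its x; origin at the centre of its underside, z up. Halfway along, both long sides have a finger recess (48 mm of the length) where it is only 50 mm wide across y: take it there from above. May be absent
- cassette3: green slide cassette, 110 x 100 x 18 mm, 0.16 kg, carrying two glass slides, rubber-footed; long side along its x; origin at the centre of its underside, z up. Halfway along, both long sides have a finger recess (48 mm of the length) where it is only 50 mm wide across y: take it there from above. May be absent
- cassette4: green slide cassette, 110 x 100 x 18 mm, 0.16 kg, carrying two glass slides, rubber-footed; long side along its x; origin at the centre of its underside, z up. Halfway along, both long sides have a finger recess (48 mm of the length) where it is only 50 mm wide across y: take it there from above. May be absent
- cassette5: green slide cassette, 110 x 100 x 18 mm, 0.16 kg, carrying two glass slides, rubber-footed; long side along its x; origin at the centre of its underside, z up. Halfway along, both long sides have a finger recess (48 mm of the length) where it is only 50 mm wide across y: take it there from above. May be absent
- cover: aluminium cover plate, 110 x 100 x 10 mm, 0.4 kg, with a black grip bar on top, 70 mm long along its x, 20 mm wide, 28 mm tall (10 to 38 mm above the underside); origin at the centre of its underside, z up
- mouse: black computer mouse, a bystander, 100 x 60 x 32 mm; origin at the centre of its underside
- mug: blue mug, a bystander, 76 mm across, 90 mm high; origin at the centre of its underside
- oil_bottle: small amber immersion-oil bottle, a bystander, 40 mm across, 85 mm high; origin at the centre of its underside
There are look-alikes about, which are no part of the job. What is shaped like the cassette4 but purple is not meant. What is shaped like the cassette5 but orange or yellow is not meant.

How it is judged:
By the outcome, as a careful person would: the job done as asked, in the order asked, and still so for the second after the job is handed in, with the robot touching nothing.
Of cassette1, cassette2, cassette3, cassette4, cassette5 only 3 to 5 are there at a start; the rules pass over those that are not, and their reading is None.
At some moment in a run one of cassette1, cassette2, cassette3, cassette4, cassette5, cover may be knocked a few centimetres aside while the robot is not near it.
It also fails if it takes over 210 s, if anything falls off the work surface, if the arm or the gripper's body presses on something with over 40 N, if the wrist force passes 120 N, or if a joint passes its speed limit or range.

## Robot

A 6-joint arm with a two-finger parallel gripper is mounted at the origin on the work surface. World frame = base frame: x ahead of the robot, y to its left, z up, the work surface at z = 0. Lengths are in m, angles in rad, forces in N, time in s.
With the tool pointing down it reaches from about 0.375 to 0.9 m from the base axis. Payload 3.1 kg.
Tool frame: the origin (TCP) lies between the finger pads; the fingertips stand manip.nose_length ahead of it and the grasp point (between the pads) lies 5 mm behind it (manip.nose_length is the distance from the TCP to the fingertips, in m); z points along the fingers, y is the line along which they close (so a half turn about z gives the same grasp; the last joint's range is limited). The gripper opens to 85 mm and grips with 20 to 120 N. Pads are 22 mm wide; open, the fingers measure 114 mm over their backs; the gripper's body (76 mm by 85 mm) begins 54 mm behind the grasp point. The pads swing forward as they close: fully open they stand 13 mm farther back than shut.
Start: joints at [0.978, 0.527, 1.433, -0, 1.181, -0.178], TCP at [0.252, 0.572, 0.245] pointing down, gripper open.
Joint ranges: [-3.08, 3.08], [-0.75, 2.2], [0.22, 2.44], [-1.43, 4.57], [0, 2.65], [-2.85, 2.85]. Speed limits (rad/s): [2.79, 2.79, 3.14, 3.14, 3.14, 3.14].

## Interface

Orientations are given as a unit quaternion [x, y, z, w].
In Python, from station import monitor, eyes, job, manip gives the robot as it stands.
- The arm moves only by the shell command python3 -m pendant 'ROWS' [FORCE]. ROWS is JSON, a list that holds one entry, the list of rows, each a list of 7 numbers: the shift along the tool's x, y, z as a fraction of full scale, then the turn, a rotation vector about the tool's x, y, z as a fraction of full scale, then the opening, from 0 (shut) to 1 (fully open). A call has 1 to 20 rows; each row shifts and turns the commanded pose from where the row before left it, along the tool's axes as they then stand; what a row does not reach is not made up. Full scale, the value 1, is 800 mm for a shift and 0.12 rad for a turn. A row lasts 1/10 s, in which the tool goes at most 50 mm and 8.59 degrees, less where a joint would pass 70% of its speed; a pose out of reach is approached as far as the arm can. A call with a number of a shift or a turn outside -1 to 1 is refused whole. A call with a gripper value outside its range is refused whole. The fingers move at their own pace and stop on an object; FORCE is the grip in N (left out, the last holds). Time passes only in rows, so rows that do not move let the fingers close. It gives the time, the measured TCP pose, the force, the opening and the grip force at its end, in the units of the state.
- monitor.sense(): the state, without advancing time (a new reading comes with each control period).
- eyes.snapshot(name): name is "scene" or "top" or "wrist"; returns a dict with "pixels" (420x560x3 uint8, red, green, blue), "depth" (420x560 float32, m along the optical axis (not along the pixel's ray), 0 where there is no reading), "intrinsics" (3x3 intrinsics, pixels), "eye" and "attitude" of the camera in the world. Camera axes: x right, y down, z forward; pixel columns grow to the right and rows downward; lengths in m; the calibration is good to about 2 mm. The wrist camera is an equidistant fisheye: a pixel r from the principal point sees the ray r / f radians off the axis. A picture is of the moment at which its call begins.
- job.sign_off(): hands the job in; it is judged then, once.
The state is a dict: "t": time; "q": joint angles; "qd": joint speeds; "tau": joint torques, N m; "tcp_pos": TCP position; "tool_rot": TCP orientation; "force": force on the tool from outside, world axes, zero at the start; "ft_torque": the same for the moment, N m; "finger_gap": opening from 0.0 (shut) to 1.0 (fully open); "gripper_force": force on a finger pad.
Only numpy, scipy, OpenCV 4.12 (cv2) and the standard library are available. Lean on these libraries where they do the work, as an engineer would, in place of code of your own. Each camera call takes 0.05 s, during which the arm holds its last target. There are 200 camera calls.

## Working session

There is one attempt and no reset: what is moved stays moved. The work goes in short steps, Python scripts to look and compute and a shell command to move; the robot and the scene stay as the last step left them, time stands still between calls to the robot, and variables do not carry over. Pictures are saved under pics/ and viewed, at most 14 in all, crops included, and the job is handed in when it is done.

```bash
ls; mkdir -p pics
python3 - <<'E'
from station import monitor, eyes, job, manip
import cv2,numpy as np
print(manip.nose_length, monitor.sense())
for n in ("top","scene"):
    s=eyes.snapshot(n); cv2.imwrite(f"pics/{n}0.png",s["pixels"][:,:,::-1]); print(n,s["intrinsics"],s["eye"],s["attitude"])
    np.savez(f"{n}0.npz",**s)
E
```

```text
pics
0.014 {'t': 0.0, 'q': array([ 9.77464785e-01,  5.28481870e-01,  1.43391506e+00,  3.15371368e-05,
        1.18141609e+00, -1.78472034e-01]), 'qd': array([-4.78660297e-05,  6.66470487e-04,  1.04733987e-03, -4.77344055e-05,
        9.40019831e-06,  2.14070222e-03]), 'tau': array([-6.93873972e-05, -4.42359674e+01, -1.78025115e+01, -1.67334751e-04,
        8.23192036e-03, -2.40115170e-06]), 'tcp_pos': array([0.25146704, 0.57141868, 0.2443199 ]), 'tool_rot': array([ 2.05951180e-01,  9.78561638e-01, -1.02305026e-03, -4.31375963e-04]), 'force': array([0.94345702, 0.11523312, 0.37638172]), 'ft_torque': array([ 0.00942138,  0.02434791, -0.01019999]), 'gripper_force': 0.0, 'finger_gap': 1.0018287745890606}
top [[420.95908009   0.         276.9371378 ]
 [  0.         420.95908009 211.38261896]
 [  0.           0.           1.        ]] [0.37536778 0.06363211 1.14944871] [-0.69951344  0.71064101 -0.04656705  0.05917617]
scene [[398.91548812   0.         286.63984429]
 [  0.         398.91548812 210.77790457]
 [  0.           0.           1.        ]] [1.11131611 0.53536289 1.0740536 ] [ 0.3996302   0.8640944  -0.27794628 -0.12799391]
```

View pics/top0.png

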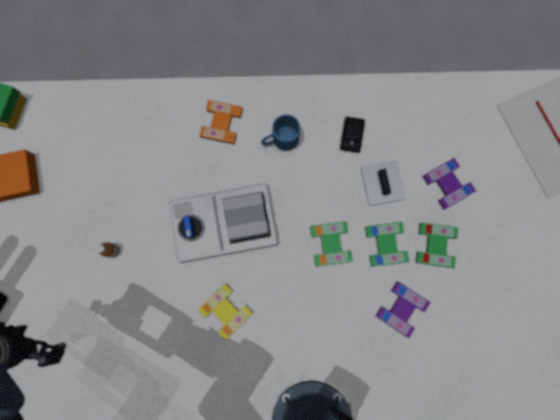

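View pics/scene0.png

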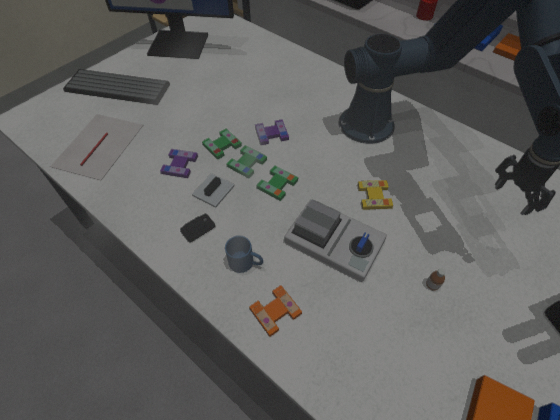

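The top view shows three green cassettes at (331,244), (387,244) and (437,245), the cover at (382,183), the pile at (246,217) and the knob at (189,227). The look-alikes are purple at (449,184) and (403,308), orange at (221,122) and yellow at (226,310), and there is a green book at (8,105). The scene view also shows only three greens, at (222,143), (247,160) and (277,182). I choose those three and will check them in one crop.

```bash
cat > h.py <<'E'
import numpy as np, cv2
from scipy.spatial.transform import Rotation as R
from station import monitor, eyes, job, manip
def rays(s,uv,fish=False):
    K=s["intrinsics"]; uv=np.asarray(uv,float).reshape(-1,2)
    p=np.c_[(uv[:,0]-K[0,2])/K[0,0],(uv[:,1]-K[1,2])/K[1,1]]
    if fish:
        r=np.linalg.norm(p,axis=1)+1e-9; d=np.c_[p*(np.sin(r)/r)[:,None],np.cos(r)]
    else: d=np.c_[p,np.ones(len(p))]
    return R.from_quat(s["attitude"]).apply(d)
def plane(s,uv,z,fish=False):
    d=rays(s,uv,fish); e=np.asarray(s["eye"]); return e+d*((z-e[2])/d[:,2])[:,None]
def cloud(s):
    v,u=np.mgrid[:420,:560]; d=rays(s,np.c_[u.ravel(),v.ravel()])
    return (np.asarray(s["eye"])+d*s["depth"].reshape(-1,1)).reshape(420,560,3)
def rect(xy):
    """min-area rectangle of metric points: centre, (long, short) mm, yaw deg of the long side"""
    c,(w,h),a=cv2.minAreaRect((np.asarray(xy)[:,:2]*1000).astype(np.float32))
    if w<h: w,h,a=h,w,a+90
    return np.round(c,1),round(w,1),round(h,1),round((a+90)%180-90,2)
def blobs(m,amin=60):
    cs,_=cv2.findContours(m.astype(np.uint8),cv2.RETR_EXTERNAL,cv2.CHAIN_APPROX_NONE)
    return [c.reshape(-1,2) for c in cs if cv2.contourArea(c)>amin]
def hsv(s): return cv2.cvtColor(s["pixels"],cv2.COLOR_RGB2HSV)
def green(s,fish=False,z=.018):
    H=hsv(s); m=cv2.inRange(H,(45,90,40),(80,255,255)); m=cv2.morphologyEx(m,cv2.MORPH_CLOSE,np.ones((5,5)))
    return [(c.mean(0).round(),rect(plane(s,c,z,fish))) for c in blobs(m,150)]
E
python3 - <<'E'
from h import *
s=dict(np.load("top0.npz"))
P=cloud(s)
for g in green(s): print(g)
# heights
def hh(u,v,r=2): return np.round(np.median(P[v-r:v+r+1,u-r:u+r+1].reshape(-1,3),axis=0)*1000,1)
for n,u,v in (("bench",300,180),("pile",246,217),("knob",189,227),("housing",210,245),("cover",370,185),("bar",383,183),("c1",331,244)): print(n,hh(u,v))
Z=P[...,2]
# housing/pile by height inside region
reg=np.zeros((420,560),bool); reg[180:265,160:285]=1
c=max(blobs((reg&(Z>.025)),500),key=len); print("housing", rect(plane(s,c,.04)))
c=max(blobs(reg&(Z>.043)&(np.arange(560)>215),200),key=len); zp=np.median(Z[210:225,238:255]); print("pile",zp,rect(plane(s,c,zp)))
reg=np.zeros((420,560),bool); reg[150:215,350:410]=1
print([rect(plane(s,c,.01)) for c in blobs(reg&(Z>.005),200)],[rect(plane(s,c,.038)) for c in blobs(reg&(Z>.022),30)])
H=hsv(s); reg=np.zeros((420,560),bool); reg[200:255,165:215]=1
for c in blobs(reg&(H[...,0]>95)&(H[...,0]<130)&(H[...,1]>120)&(H[...,2]>90),20): print("knob",rect(plane(s,c,.084)))
a=s["pixels"][150:280,160:470,::-1]; cv2.imwrite("pics/crop1.png",cv2.resize(a,None,fx=2.5,fy=2.5,interpolation=cv2.INTER_CUBIC))
E
```

```text
(array([387., 243.]), (array([ 454.2, -208.9]), 52.2, 49.4, 6.22))
(array([331., 243.]), (array([457.6, -60.4]), 51.4, 47.5, 7.22))
(array([442., 241.]), (array([ 460. , -356.1]), 76.3, 74.2, -7.88))
(array([  6., 102.]), (array([875.5, 845.8]), 117.4, 52.2, 4.85))
bench [635.6  17.2   0.7]
pile [523.  160.9  84.5]
knob [499.7 306.8  84.3]
housing [456.1 260.5  40.3]
cover [ 616.1 -174.3    9.9]
bar [ 615.7 -203.3   36.7]
c1 [455.4 -61.   17.6]
housing (array([515.5, 228.8]), 269.7, 172.7, -80.95)
pile 0.0843274440002224 (array([526.4, 164.8]), 125.1, 114.5, 9.99)
[(array([ 620.8, -207. ]), 110.2, 101.7, 9.79)] [(array([ 620.1, -205.8]), 71.3, 23.9, 9.21)]
knob (array([502.3, 311.8]), 53.3, 17.2, 10.32)
```

View pics/crop1.png

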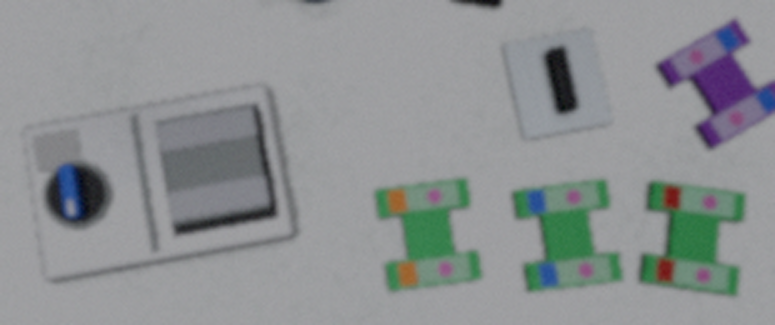

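The crop confirms three green cassettes at about (428,235), (567,235) and (693,238) in crop pixels. The cover is at (557,85), the pile at (215,165) and the blue knob at (70,190). All measured sizes match the ones given. Next I work out the move to the knob.

```bash
cat >> h.py <<'E'
def go(xyz_mm,yx=None):
    """tool-frame move to xyz with tool x axis at world yaw yx (deg, mod 180), vertical: shift to make now, AFTER the turn"""
    s=monitor.sense(); T=R.from_quat(s["tool_rot"]); x=T.apply([1,0,0]); cur=np.degrees(np.arctan2(x[1],x[0]))
    d=np.array(xyz_mm)-s["tcp_pos"]*1000
    if yx is None: yx=cur
    print("t",round(s["t"],1),"tcp",np.round(s["tcp_pos"]*1000,1),"x yaw",round(cur,2),"q1,q6",np.round(s["q"][[0,5]],2),"F",np.round(s["force"],1),"gap",round(s["finger_gap"]*85,1))
    for k in (0,180):
        w=(yx+k-cur+180)%360-180; a=np.radians(cur+w)
        G=R.from_matrix(np.array([[np.cos(a),np.sin(a),0],[np.sin(a),-np.cos(a),0],[0,0,-1]]))
        rv=(T.inv()*G).as_rotvec()/.12; sh=G.inv().apply(d)/800
        print(" turn total",np.round(rv,3),"then shift total",np.round(sh,4)," |rows>=",round(np.linalg.norm(sh)/.0625,1))
E
python3 -c "
from h import *
go([502.3,311.8,200],9.3)"
```

```text
t 0.1 tcp [251.5 571.5 244.4] x yaw 156.23 q1,q6 [ 0.98 -0.18] F [-0.4 -0.1  0.2] gap 85.0
 turn total [-1.000e-02  2.000e-02  2.137e+01] then shift total [0.2569 0.371  0.0555]  |rows>= 7.3
 turn total [-0.015 -0.008 -4.81 ] then shift total [-0.2569 -0.371   0.0555]  |rows>= 7.3
```

```bash
python3 -m pendant '[[[0,0,0,0,0,-0.962,1],[0,0,0,0,0,-0.962,1],[0,0,0,0,0,-0.962,1],[0,0,0,0,0,-0.962,1],[0,0,0,0,0,-0.962,0.6],[-0.032,-0.0464,0.006,0,0,0,0.6],[-0.032,-0.0464,0.006,0,0,0,0.6],[-0.032,-0.0464,0.006,0,0,0,0.6],[-0.032,-0.0464,0.006,0,0,0,0.6],[-0.032,-0.0464,0.006,0,0,0,0.6],[-0.032,-0.0464,0.006,0,0,0,0.6],[-0.032,-0.0464,0.006,0,0,0,0.6],[-0.032,-0.0464,0.006,0,0,0,0.6],[0,0,0,0,0,0,0.6],[0,0,0,0,0,0,0.6]]]'
python3 - <<'E'
from h import *
go([502.3,311.8,72],9.3)
s=eyes.snapshot("wrist"); cv2.imwrite("pics/w1.png",s["pixels"][:,:,::-1]); np.savez("w1.npz",**s); print(s["eye"],s["intrinsics"])
E
```

```text
t: 1.6
tcp_pos: [0.5022, 0.311, 0.2062]
tool_rot: [-0.08, 0.997, -0.0, -0.001]
force: [-0.6, -0.2, 0.4]
finger_gap: 0.604
gripper_force: 0.0
t 1.6 tcp [502.2 311.  206.2] x yaw -170.86 q1,q6 [ 0.37 -1.37] F [-0.6 -0.2  0.4] gap 51.3
 turn total [-2.3000e-02 -2.0000e-03  2.6157e+01] then shift total [ 0.0003 -0.0009  0.1678]  |rows>= 2.7
 turn total [ 0.001 -0.015 -0.023] then shift total [-0.0003  0.0009  0.1678]  |rows>= 2.7
[0.43180725 0.30039881 0.33457748] [[325.1922621    0.         281.36268456]
 [  0.         325.1922621  208.58705308]
 [  0.           0.           1.        ]]
```

View pics/w1.png

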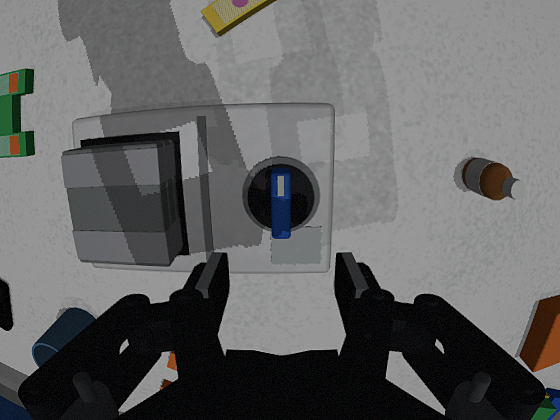

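The wrist view shows the blue bar at (282,202), squared to the fingers, and the pile top at (118,207). I refine both from this picture.

Run:
```python
from h import *
s=dict(np.load("w1.npz")); H=hsv(s)
reg=np.zeros((420,560),bool); reg[150:250,240:325]=1
for c in blobs(reg&(H[...,0]>100)&(H[...,0]<130)&(H[...,1]>130),50): print("knob",c.min(0),c.max(0),rect(plane(s,c,.084,True)))
d=s["depth"]; print("depth pile/housing",d[200,110],d[225,230],d[30,350])
# top-of-pile by depth: ray points
u,v=np.meshgrid(np.arange(560),np.arange(420)); r=rays(s,np.c_[u.ravel(),v.ravel()],True)
f=R.from_quat(s["attitude"]).apply([0,0,1]); P=(s["eye"]+r*(d.ravel()/(r@f))[:,None]).reshape(420,560,3)
print(P[200,110],P[225,230],P[30,350])
reg=np.zeros((420,560),bool); reg[120:280,50:200]=1
zp=np.median(P[170:240,80:140,2])
for c in blobs(reg&(abs(P[...,2]-zp)<.006),500): print("pile",zp,rect(plane(s,c,zp,True)))
reg[90:290,50:350]=1
for c in blobs(reg&(P[...,2]>.03),500): print("hous",rect(plane(s,c,.04,True)))
```

```text
knob [270 167] [290 238] (array([499.8, 310.3]), 59.1, 16.1, 9.52)
depth pile/housing 0.2594166 0.31111526 0.2951912
[0.52010812 0.16178732 0.08330354] [0.54050233 0.26776305 0.0402583 ] [ 3.27754217e-01  3.55429915e-01 -1.85957851e-04]
pile 0.08368942066485444 (array([527.1, 164.1]), 109.9, 104.6, 9.67)
hous (array([572.7, 385.8]), 44.4, 16.1, 13.1)
hous (array([527.3, 220. ]), 286.9, 188.4, -80.08)
```

```bash
python3 -m pendant '[[[0,0.0008,0.045,0,0,-0.02,0.6],[0,0,0.045,0,0,0,0.6],[0,0,0.045,0,0,0,0.6],[0,0,0.02,0,0,0,0.6],[0,0,0.0118,0,0,0,0.6],[0,0,0,0,0,0,0.6],[0,0,0,0,0,0,0],[0,0,0,0,0,0,0],[0,0,0,0,0,0,0],[0,0,0,0,0,0,0],[0,0,0,0,0,0,0],[0,0,0,0,0,0,0],[0,0,0,0,0,0,0]]]' 60
```

```text
t: 2.95
tcp_pos: [0.503, 0.3106, 0.0753]
tool_rot: [-0.083, 0.997, -0.002, 0.001]
force: [1.8, -8.5, 4.9]
finger_gap: 0.17
gripper_force: 59.1
```

```bash
python3 -m pendant '[[[0,0,0,0,0,0.6,0],[0,0,0,0,0,0.6,0],[0,0,0,0,0,0.6,0],[0,0,0,0,0,0.6,0],[0,0,0,0,0,0.6,0],[0,0,0,0,0,0.6,0],[0,0,0,0,0,0.6,0],[0,0,0,0,0,0.6,0],[0,0,0,0,0,0.6,0],[0,0,0,0,0,0.6,0],[0,0,0,0,0,0.6,0],[0,0,0,0,0,0.6,0],[0,0,0,0,0,0.6,0],[0,0,0,0,0,0.6,0],[0,0,0,0,0,0.6,0],[0,0,0,0,0,0.6,0],[0,0,0,0,0,0.6,0],[0,0,0,0,0,0.6,0],[0,0,0,0,0,0,0]]]' 60
python3 -c "
from h import *
go([501.5,311.5,200],None);print(monitor.sense()['ft_torque'])"
```

```text
t: 4.85
tcp_pos: [0.5032, 0.3106, 0.0753]
tool_rot: [0.536, 0.844, -0.001, 0.002]
force: [1.5, -7.0, 4.4]
finger_gap: 0.174
gripper_force: 59.1
t 4.8 tcp [503.2 310.6  75.3] x yaw 115.2 q1,q6 [ 0.37 -0.07] F [ 1.5 -7.   4.4] gap 14.8
 turn total [0.01  0.032 0.   ] then shift total [ 0.0019 -0.0014 -0.1558]  |rows>= 2.5
 turn total [-5.000e-02  1.500e-02 -2.618e+01] then shift total [-0.0019  0.0014 -0.1558]  |rows>= 2.5
[-1.38353118 -0.21220316 -0.03341639]
```

```bash
python3 -m pendant '[[[0,0,0,0,0,0,0.7],[0,0,0,0,0,0,0.7],[0,0,0,0,0,0,0.7],[0,0,0,0,0,0,0.7],[0,0,-0.045,0,0,0,0.7],[0,0,-0.045,0,0,0,0.7],[0,0,-0.045,0,0,0,0.7],[0,0,-0.045,0,0,0,0.7],[0,0,-0.03,0,0,0,0.7],[0,0,0,0,0,0,0.7]]]'
python3 - <<'E'
from h import *
s=eyes.snapshot("wrist");H=hsv(s)
reg=np.zeros((420,560),bool); reg[100:300,200:370]=1
for c in blobs(reg&(H[...,0]>100)&(H[...,0]<130)&(H[...,1]>130),50): print("knob",c.mean(0),rect(plane(s,c,.084,True)))
s=eyes.snapshot("top"); np.savez("top1.npz",**s)
for g in green(s): print(g)
# full H outline: saturated-or-bright by depth
P=cloud(s); Z=P[...,2]
reg=np.zeros((420,560),bool); reg[210:280,300:470]=1
for c in blobs(reg&(Z>.009),200): print(c.mean(0),rect(plane(s,c,.018)))
go([457.6,-60.4,100],7.2)
E
```

```text
t: 5.85
tcp_pos: [0.504, 0.3139, 0.2457]
tool_rot: [0.536, 0.844, 0.004, 0.003]
force: [0.7, -1.1, -0.9]
finger_gap: 0.696
gripper_force: 0.0
knob [276.83673469 193.71428571] (array([501. , 313.7]), 57.8, 17.3, -64.97)
(array([437., 244.]), (array([ 449.9, -342.4]), 52.4, 50.9, -9.2))
(array([386., 243.]), (array([ 454.2, -209.2]), 51.5, 48.5, 7.17))
(array([331., 243.]), (array([457.6, -60.4]), 51.1, 46.4, 6.22))
(array([  6., 102.]), (array([875.5, 845.8]), 117.4, 52.2, 4.85))
[436.75268817 244.72580645] (array([ 449.1, -341.7]), 110.3, 102.6, -9.26)
[386.02162162 244.04864865] (array([ 452.9, -208.4]), 111.6, 101.3, 6.37)
[330.69189189 243.79459459] (array([457.5, -59.8]), 111.3, 103.1, 7.95)
t 6.0 tcp [501.6 312.8 241.6] x yaw 115.21 q1,q6 [ 0.37 -0.07] F [ 0.3  0.1 -0.7] gap 59.6
 turn total [ 2.0000e-03 -4.0000e-03  1.5709e+01] then shift total [-0.113   0.4559  0.177 ]  |rows>= 8.0
 turn total [ 4.0000e-03  2.0000e-03 -1.0471e+01] then shift total [ 0.113  -0.4559  0.177 ]  |rows>= 8.0
```

```bash
python3 -m pendant '[[[0,0,0,0,0,-0.952,0.7],[0,0,0,0,0,-0.952,0.7],[0,0,0,0,0,-0.952,0.7],[0,0,0,0,0,-0.952,0.7],[0,0,0,0,0,-0.952,0.7],[0,0,0,0,0,-0.952,0.7],[0,0,0,0,0,-0.952,0.7],[0,0,0,0,0,-0.952,0.7],[0,0,0,0,0,-0.952,0.7],[0,0,0,0,0,-0.952,0.7],[0,0,0,0,0,-0.952,0.7]]]' >/dev/null
python3 -m pendant '[[[0.0126,-0.0507,0,0,0,0,0.7],[0.0126,-0.0507,0,0,0,0,0.7],[0.0126,-0.0507,0,0,0,0,0.7],[0.0126,-0.0507,0,0,0,0,0.7],[0.0126,-0.0507,0,0,0,0,0.7],[0.0126,-0.0507,0,0,0,0,0.7],[0.0126,-0.0507,0,0,0,0,0.7],[0.0126,-0.0507,0,0,0,0,0.7],[0.0126,-0.0507,0,0,0,0,0.7],[0,0,0.044,0,0,0,0.7],[0,0,0.044,0,0,0,0.7],[0,0,0.044,0,0,0,0.7],[0,0,0.0,0,0,0,0.7],[0,0,0.0,0,0,0,0.7]]]'
cat >> h.py <<'E'
def wristgreen():
    s=eyes.snapshot("wrist"); np.savez("w.npz",**s)
    for g in green(s,True): print(g)
    return s
E
python3 - <<'E'
from h import *
s=wristgreen(); cv2.imwrite("pics/w2.png",s["pixels"][:,:,::-1])
go([457.5,-60,19],7.5)
E
```

```text
t: 8.45
tcp_pos: [0.4565, -0.0604, 0.1348]
tool_rot: [-0.063, 0.998, 0.001, -0.002]
force: [0.5, 0.4, 0.0]
finger_gap: 0.7
gripper_force: 0.0
(array([277., 203.]), (array([456.9, -62.7]), 109.9, 99.2, 6.48))
(array([115., 181.]), (array([ 453.6, -208.4]), 109.0, 105.4, 6.24))
(array([ 22., 169.]), (array([ 451.6, -319.2]), 112.9, 75.5, -8.24))
t 8.5 tcp [457.5 -60.7 136. ] x yaw -172.79 q1,q6 [-0.37 -2.07] F [0.4 0.4 0.3] gap 59.3
 turn total [-9.0000e-03 -5.0000e-03  2.6137e+01] then shift total [ 1.000e-04 -9.000e-04  1.462e-01]  |rows>= 2.3
 turn total [ 0.003 -0.006 -0.043] then shift total [-1.000e-04  9.000e-04  1.462e-01]  |rows>= 2.3
```

View pics/w2.png

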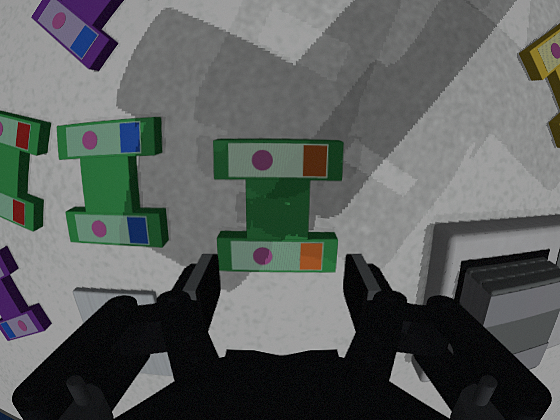

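The wrist view puts the first cassette squarely under the fingers at (278,205), sized 109.9 x 99.2 mm. I go down and feel for the bench.

```bash
python3 -m pendant '[[[0,0,0.045,0,0,0,0.7],[0,0,0.045,0,0,0,0.7],[0,0,0.03,0,0,0,0.7],[0,0,0.02,0,0,0,0.7],[0,0,0.005,0,0,0,0.7],[0,0,0,0,0,0,0.7],[0,0,0,0,0,0,0.7]]]' ; python3 -m pendant '[[[0,0,0.003,0,0,0,0.7],[0,0,0.0,0,0,0,0.7]]]';  python3 -m pendant '[[[0,0,0.003,0,0,0,0.7],[0,0,0.0,0,0,0,0.7]]]'
```

```text
t: 9.2
tcp_pos: [0.4586, -0.0611, 0.0212]
tool_rot: [-0.063, 0.998, -0.001, 0.001]
force: [0.9, 0.7, -0.5]
finger_gap: 0.699
gripper_force: 0.0
t: 9.4
tcp_pos: [0.458, -0.061, 0.0182]
tool_rot: [-0.063, 0.998, -0.0, 0.001]
force: [-0.3, -0.0, -0.0]
finger_gap: 0.697
gripper_force: 0.0
t: 9.6
tcp_pos: [0.4575, -0.0609, 0.0151]
tool_rot: [-0.063, 0.998, -0.0, 0.0]
force: [0.8, -0.1, 0.2]
finger_gap: 0.7
gripper_force: 0.0
```

```bash
python3 -m pendant '[[[0,0,0.0018,0,0,0,0.7],[0,0,0,0,0,0,0.3],[0,0,0,0,0,0,0.3],[0,0,0,0,0,0,0.3],[0,0,0,0,0,0,0.3],[0,0,0,0,0,0,0.3],[0,0,0,0,0,0,0.3]]]' 35; python3 -m pendant '[[[0,0,-0.02,0,0,0,0.3],[0,0,-0.045,0,0,0,0.3],[0,0,-0.045,0,0,0,0.3],[0,0,-0.045,0,0,0,0.3],[0,0,-0.04,0,0,0,0.3],[0,0,0,0,0,0,0.3],[0,0,0,0,0,0,0.3]]]'
python3 - <<'E'
from h import *
s=eyes.snapshot("wrist"); cv2.imwrite("pics/w3.png",s["pixels"][:,:,::-1])
z=monitor.sense()["tcp_pos"][2]-.0135+.018
for g in green(s,True,z): print(g)
go([526.2,164.4,160],9.4)
E
```

```text
t: 10.3
tcp_pos: [0.4577, -0.061, 0.0137]
tool_rot: [-0.063, 0.998, -0.0, 0.0]
force: [-1.5, -1.6, 3.7]
finger_gap: 0.575
gripper_force: 37.2
t: 11.0
tcp_pos: [0.4572, -0.0605, 0.1696]
tool_rot: [-0.063, 0.998, 0.0, 0.0]
force: [-0.5, -0.5, -2.5]
finger_gap: 0.575
gripper_force: 37.2
(array([230., 208.]), (array([438.7, -87. ]), 144.3, 94.6, 86.5))
(array([ 32., 158.]), (array([ 413.7, -189.6]), 51.1, 49.9, 81.49))
t 11.1 tcp [456.5 -60.4 168.8] x yaw -172.81 q1,q6 [-0.37 -2.07] F [ 0.4  0.8 -1. ] gap 48.7
 turn total [-2.5000e-02 -1.6000e-02  2.5858e+01] then shift total [ 0.1318 -0.263   0.011 ]  |rows>= 4.7
 turn total [ 0.01  -0.016 -0.321] then shift total [-0.1318  0.263   0.011 ]  |rows>= 4.7
```

View pics/w3.png

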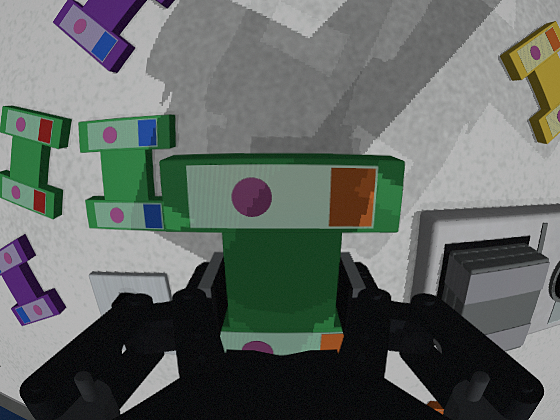

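The cassette is held level between the fingers, its front bar at (283,195). I move it over the pile.

```bash
python3 -m pendant '[[[0,0,0,0,0,-0.32,0.3],[-0.0188,0.0376,0,0,0,0,0.3],[-0.0188,0.0376,0,0,0,0,0.3],[-0.0188,0.0376,0,0,0,0,0.3],[-0.0188,0.0376,0,0,0,0,0.3],[-0.0188,0.0376,0,0,0,0,0.3],[-0.0188,0.0376,0,0,0,0,0.3],[-0.0188,0.0376,0,0,0,0,0.3],[0,0,0.03,0,0,0,0.3],[0,0,0.03,0,0,0,0.3],[0,0,0,0,0,0,0.3],[0,0,0,0,0,0,0.3],[0,0,0,0,0,0,0.3]]]'
python3 - <<'E'
from h import *
s=eyes.snapshot("top"); np.savez("top2.npz",**s)
go([526.2,164.4,98],9.4)
E
```

```text
t: 12.35
tcp_pos: [0.5273, 0.1639, 0.1216]
tool_rot: [-0.082, 0.997, 0.0, -0.0]
force: [-0.0, 0.2, -1.8]
finger_gap: 0.571
gripper_force: 37.2
t 12.4 tcp [527.6 163.9 122.1] x yaw -170.64 q1,q6 [ 0.1  -1.64] F [ 0.  -0.  -1.4] gap 48.8
 turn total [1.3000e-02 1.0000e-03 2.6174e+01] then shift total [-0.0016 -0.001   0.0302]  |rows>= 0.5
 turn total [-0.     0.008 -0.006] then shift total [0.0016 0.001  0.0302]  |rows>= 0.5
```

```bash
python3 -m pendant '[[[0.0013,0.0005,0.012,0,0,0,0.3],[0,0,0.008,0,0,0,0.3],[0,0,0,0,0,0,0.3],[0,0,0,0,0,0,0.3]]]'; for i in 1; do python3 -m pendant '[[[0,0,0.0025,0,0,0,0.3],[0,0,0,0,0,0,0.3]]]'; python3 -m pendant '[[[0,0,0.0025,0,0,0,0.3],[0,0,0,0,0,0,0.3]]]'; python3 -m pendant '[[[0,0,0.0015,0,0,0,0.3],[0,0,0,0,0,0,0.3]]]'; done | grep -E "tcp|^force"
```

```text
t: 12.8
tcp_pos: [0.5258, 0.1642, 0.1054]
tool_rot: [-0.082, 0.997, 0.0, -0.0]
force: [-0.7, -0.2, -2.5]
finger_gap: 0.574
gripper_force: 37.2
tcp_pos: [0.526, 0.1643, 0.1036]
force: [-0.6, 0.2, -0.9]
tcp_pos: [0.5259, 0.1643, 0.1015]
force: [0.1, 0.0, -1.2]
tcp_pos: [0.5259, 0.1643, 0.1003]
force: [-0.4, 0.6, -1.6]
```

```bash
python3 -m pendant '[[[0,0,0.0012,0,0,0,0.3],[0,0,0,0,0,0,0.3]]]' | grep -E "tcp|^force"
```

```text
tcp_pos: [0.5259, 0.1643, 0.0994]
force: [-0.6, 0.5, -1.7]
```

```bash
(python3 -m pendant '[[[0,0,0.0012,0,0,0,0.3],[0,0,0,0,0,0,0.3]]]';python3 -m pendant '[[[0,0,0.0012,0,0,0,0.3],[0,0,0,0,0,0,0.3]]]') | grep -E "tcp|^force"
```

```text
tcp_pos: [0.526, 0.1643, 0.0984]
force: [-0.3, -1.3, -1.6]
tcp_pos: [0.526, 0.1643, 0.0984]
force: [-2.1, -0.2, 4.8]
```

```bash
python3 -m pendant '[[[0,0,0.001,0,0,0,0.3],[0,0,0,0,0,0,0.3]]]' | grep -E "tcp|^force"
```

```text
tcp_pos: [0.526, 0.1643, 0.0984]
force: [-1.9, -0.4, 10.6]
```

It landed at TCP z 98.4 mm, so the pile top is near 84.8 mm. I release, rise and check.

```bash
python3 -m pendant '[[[0,0,-0.001,0,0,0,0.7],[0,0,0,0,0,0,0.7],[0,0,0,0,0,0,0.7],[0,0,0,0,0,0,0.7],[0,0,-0.02,0,0,0,0.7],[0,0,-0.045,0,0,0,0.7],[0,0,-0.045,0,0,0,0.7],[0,0,-0.045,0,0,0,0.7],[0,0,-0.02,0,0,0,0.7],[0,0,0,0,0,0,0.7],[0,0,0,0,0,0,0.7]]]' | grep tcp
python3 - <<'E'
from h import *
s=eyes.snapshot("wrist"); cv2.imwrite("pics/w4.png",s["pixels"][:,:,::-1]);np.savez("w4.npz",**s)
for g in green(s,True,.103): print(g)
s=eyes.snapshot("top")
for g in green(s)[:4]: print("top",g)
for p in ([453.5,-208.5,70],6.4),([449.5,-342,70],-9): go(*p)
E
```

```text
tcp_pos: [0.5255, 0.1642, 0.237]
(array([281., 197.]), (array([524.2, 164.8]), 109.1, 98.9, 9.32))
(array([24., 91.]), (array([ 453.1, -112.6]), 82.7, 77.6, 5.88))
top (array([386., 243.]), (array([ 454.2, -209.2]), 51.5, 48.5, 7.17))
top (array([442., 241.]), (array([ 460. , -356.1]), 76.3, 74.2, -7.88))
top (array([  6., 102.]), (array([875.5, 845.8]), 117.4, 52.2, 4.85))
t 15.4 tcp [524.9 164.2 235.9] x yaw -170.62 q1,q6 [ 0.1  -1.63] F [-0.1 -0.9 -0.3] gap 59.7
 turn total [ 4.5000e-02  2.0000e-03 -2.5746e+01] then shift total [-0.1406  0.453   0.2073]  |rows>= 8.3
 turn total [ 0.001 -0.029  0.434] then shift total [ 0.1406 -0.453   0.2073]  |rows>= 8.3
t 15.4 tcp [524.9 164.2 235.9] x yaw -170.62 q1,q6 [ 0.1  -1.63] F [-0.1 -0.9 -0.3] gap 59.7
 turn total [ 4.1000e-02 -4.0000e-03 -2.3506e+01] then shift total [0.0059 0.6397 0.2073]  |rows>= 10.8
 turn total [-0.003 -0.029  2.674] then shift total [-0.0059 -0.6397  0.2073]  |rows>= 10.8
```

View pics/w4.png

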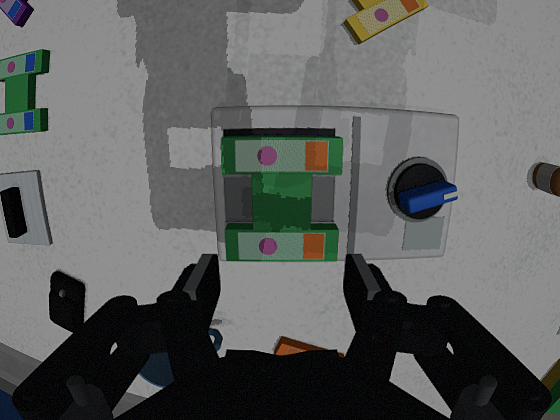

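The picture shows the cassette squared on the pile at (282,198) and the knob open at (425,195). Next is cassette 2.

```bash
python3 -m pendant '[[[0,0,0,0,0,0.434,0.7],[0.0156,-0.0503,0,0,0,0,0.7],[0.0156,-0.0503,0,0,0,0,0.7],[0.0156,-0.0503,0,0,0,0,0.7],[0.0156,-0.0503,0,0,0,0,0.7],[0.0156,-0.0503,0,0,0,0,0.7],[0.0156,-0.0503,0,0,0,0,0.7],[0.0156,-0.0503,0,0,0,0,0.7],[0.0156,-0.0503,0,0,0,0,0.7],[0.0156,-0.0503,0,0,0,0,0.7],[0,0,0.045,0,0,0,0.7],[0,0,0.045,0,0,0,0.7],[0,0,0.036,0,0,0,0.7],[0,0,0,0,0,0,0.7],[0,0,0,0,0,0,0.7]]]' | grep tcp
python3 - <<'E'
from h import *
wristgreen()
go([453.5,-208.8,13.5],6.4)
E
```

```text
tcp_pos: [0.4542, -0.2077, 0.1358]
(array([275., 201.]), (array([ 453.5, -212.1]), 110.1, 99.2, 6.2))
(array([127., 181.]), (array([ 448.5, -343.5]), 111.0, 103.4, -9.22))
t 16.9 tcp [ 455.  -208.2  136.9] x yaw -173.59 q1,q6 [-0.65 -2.34] F [-0.2 -0.5  0.2] gap 59.4
 turn total [ 1.0000e-03  1.0000e-03 -2.6178e+01] then shift total [-0.0019  0.0005  0.1543]  |rows>= 2.5
 turn total [ 0.001 -0.001  0.002] then shift total [ 0.0019 -0.0005  0.1543]  |rows>= 2.5
```

```bash
python3 -m pendant '[[[0.0016,-0.0015,0.045,0,0,0,0.7],[0,0,0.045,0,0,0,0.7],[0,0,0.035,0,0,0,0.7],[0,0,0.02,0,0,0,0.7],[0,0,0.0085,0,0,0,0.7],[0,0,0,0,0,0,0.7],[0,0,0,0,0,0,0.7],[0,0,0,0,0,0,0.3],[0,0,0,0,0,0,0.3],[0,0,0,0,0,0,0.3],[0,0,0,0,0,0,0.3],[0,0,0,0,0,0,0.3],[0,0,0,0,0,0,0.3]]]' 35; python3 -m pendant '[[[0,0,-0.02,0,0,0,0.3],[0,0,-0.045,0,0,0,0.3],[0,0,-0.045,0,0,0,0.3],[0,0,-0.045,0,0,0,0.3],[0,0,-0.045,0,0,0,0.3],[0,0,0,0,0,0,0.3],[0,0,0,0,0,0,0.3]]]'
python3 - <<'E'
from h import *
go([526,164.3,160],9.4)
E
```

```text
t: 18.25
tcp_pos: [0.4548, -0.2104, 0.0156]
tool_rot: [-0.056, 0.998, -0.001, 0.002]
force: [1.1, -0.5, 5.4]
finger_gap: 0.575
gripper_force: 37.3
t: 18.95
tcp_pos: [0.4536, -0.2094, 0.175]
tool_rot: [-0.056, 0.998, -0.001, 0.001]
force: [-0.1, 0.3, -1.7]
finger_gap: 0.577
gripper_force: 37.2
t 18.9 tcp [ 453.6 -209.4  175. ] x yaw -173.59 q1,q6 [-0.66 -2.34] F [-0.1  0.3 -1.7] gap 49.0
 turn total [2.1000e-02 2.1000e-02 2.5745e+01] then shift total [ 0.1655 -0.4461  0.0188]  |rows>= 7.6
 turn total [-0.013  0.014 -0.435] then shift total [-0.1655  0.4461  0.0188]  |rows>= 7.6
```

```bash
python3 -m pendant '[[[0,0,0,0,0,-0.435,0.3],[-0.0184,0.0496,0,0,0,0,0.3],[-0.0184,0.0496,0,0,0,0,0.3],[-0.0184,0.0496,0,0,0,0,0.3],[-0.0184,0.0496,0,0,0,0,0.3],[-0.0184,0.0496,0,0,0,0,0.3],[-0.0184,0.0496,0,0,0,0,0.3],[-0.0184,0.0496,0,0,0,0,0.3],[-0.0184,0.0496,0,0,0,0,0.3],[-0.0184,0.0496,0,0,0,0,0.3],[0,0,0.03,0,0,0,0.3],[0,0,0.015,0,0,0,0.3],[0,0,0,0,0,0,0.3],[0,0,0,0,0,0,0.3],[0,0,0,0,0,0,0.3]]]' |grep -E "tcp|^force"
python3 - <<'E'
from h import *
go([526.8,164.3,118.4],9.4)
E
```

```text
tcp_pos: [0.5263, 0.1636, 0.1382]
force: [1.4, -0.3, -1.3]
t 20.4 tcp [526.3 163.6 138.2] x yaw -170.7 q1,q6 [ 0.1  -1.63] F [ 1.4 -0.3 -1.3] gap 48.9
 turn total [3.0000e-03 1.0000e-03 2.6165e+01] then shift total [ 0.0008 -0.0008  0.0247]  |rows>= 0.4
 turn total [-0.     0.002 -0.015] then shift total [-0.0008  0.0008  0.0247]  |rows>= 0.4
```

```bash
(python3 -m pendant '[[[-0.0006,0.0006,0.012,0,0,0,0.3],[0,0,0.008,0,0,0,0.3],[0,0,0,0,0,0,0.3]]]'; python3 -m pendant '[[[0,0,0.002,0,0,0,0.3],[0,0,0,0,0,0,0.3]]]'; python3 -m pendant '[[[0,0,0.0012,0,0,0,0.3],[0,0,0,0,0,0,0.3]]]'; python3 -m pendant '[[[0,0,0.0010,0,0,0,0.3],[0,0,0,0,0,0,0.3]]]') |grep -E "tcp|^force"
```

```text
tcp_pos: [0.5256, 0.1647, 0.121]
force: [-0.1, 0.2, -0.9]
tcp_pos: [0.5264, 0.165, 0.1203]
force: [0.1, -0.6, -1.5]
tcp_pos: [0.5264, 0.1651, 0.1195]
force: [-0.3, -1.0, -1.4]
tcp_pos: [0.5264, 0.1651, 0.1186]
force: [-0.4, -0.2, -0.9]
```

```bash
python3 -m pendant '[[[0,0,0.001,0,0,0,0.3],[0,0,0,0,0,0,0.3]]]'|grep -E "tcp|^force"
```

```text
tcp_pos: [0.5264, 0.1651, 0.1184]
force: [-2.2, 0.4, 3.7]
```

```bash
python3 -m pendant '[[[0,0,0.0003,0,0,0,0.3],[0,0,0,0,0,0,0.7],[0,0,0,0,0,0,0.7],[0,0,0,0,0,0,0.7],[0,0,0,0,0,0,0.7],[0,0,-0.02,0,0,0,0.7],[0,0,-0.045,0,0,0,0.7],[0,0,-0.045,0,0,0,0.7],[0,0,-0.035,0,0,0,0.7],[0,0,0,0,0,0,0.7],[0,0,0,0,0,0,0.7]]]' | grep tcp
python3 - <<'E'
from h import *
s=eyes.snapshot("wrist"); cv2.imwrite("pics/w5.png",s["pixels"][:,:,::-1])
for g in green(s,True,.121): print(g)
s=eyes.snapshot("top")
for g in green(s)[:4]: print("top",g)
go([449.5,-342.3,70],-9)
E
```

```text
tcp_pos: [0.5264, 0.1651, 0.2339]
(array([554., 406.]), (array([813.7, 702.7]), 110.1, 32.8, 44.53))
(array([281., 200.]), (array([523.8, 165.4]), 110.8, 98.9, 9.5))
top (array([442., 241.]), (array([ 459.9, -356. ]), 75.6, 74.6, -7.27))
top (array([  6., 102.]), (array([875.5, 845.8]), 117.4, 52.2, 4.85))
t 22.8 tcp [525.4 164.9 232.3] x yaw -170.61 q1,q6 [ 0.1  -1.63] F [ 0.  -0.2 -0.5] gap 59.3
 turn total [ 3.3000e-02 -3.0000e-03 -2.3505e+01] then shift total [0.0055 0.641  0.2029]  |rows>= 10.8
 turn total [-2.000e-03 -2.300e-02  2.675e+00] then shift total [-0.0055 -0.641   0.2029]  |rows>= 10.8
```

```bash
python3 -m pendant '[[[0,0,0,0,0,0.892,0.7],[0,0,0,0,0,0.892,0.7],[0,0,0,0,0,0.892,0.7],[-0.0004,-0.0493,0,0,0,0,0.7],[-0.0004,-0.0493,0,0,0,0,0.7],[-0.0004,-0.0493,0,0,0,0,0.7],[-0.0004,-0.0493,0,0,0,0,0.7],[-0.0004,-0.0493,0,0,0,0,0.7],[-0.0004,-0.0493,0,0,0,0,0.7],[-0.0004,-0.0493,0,0,0,0,0.7],[-0.0004,-0.0493,0,0,0,0,0.7],[-0.0004,-0.0493,0,0,0,0,0.7],[-0.0004,-0.0493,0,0,0,0,0.7],[-0.0004,-0.0493,0,0,0,0,0.7],[-0.0004,-0.0493,0,0,0,0,0.7],[-0.0004,-0.0493,0,0,0,0,0.7]]]' | grep tcp;  python3 -m pendant '[[[0,0,0.045,0,0,0,0.7],[0,0,0.045,0,0,0,0.7],[0,0,0.035,0,0,0,0.7],[0,0,0,0,0,0,0.7],[0,0,0,0,0,0,0.7]]]' |grep tcp
python3 - <<'E'
from h import *
wristgreen()
go([449.5,-342.6,13.5],-9.2)
E
```

```text
tcp_pos: [0.4491, -0.3429, 0.2316]
tcp_pos: [0.4498, -0.3415, 0.1324]
(array([274., 203.]), (array([ 448.7, -346.1]), 110.0, 99.2, -9.22))
t 24.9 tcp [ 450.5 -342.2  133.7] x yaw 171.0 q1,q6 [-0.85 -2.26] F [-0.   0.1  0.7] gap 59.4
 turn total [  0.      0.    -26.151] then shift total [-0.0012  0.0007  0.1502]  |rows>= 2.4
 turn total [ 0.    -0.     0.029] then shift total [ 0.0012 -0.0007  0.1502]  |rows>= 2.4
```

```bash
python3 -m pendant '[[[0.0013,-0.0018,0.045,0,0,0.02,0.7],[0,0,0.045,0,0,0,0.7],[0,0,0.033,0,0,0,0.7],[0,0,0.02,0,0,0,0.7],[0,0,0.0075,0,0,0,0.7],[0,0,0,0,0,0,0.7],[0,0,0,0,0,0,0.7],[0,0,0,0,0,0,0.3],[0,0,0,0,0,0,0.3],[0,0,0,0,0,0,0.3],[0,0,0,0,0,0,0.3],[0,0,0,0,0,0,0.3],[0,0,0,0,0,0,0.3]]]' 35; python3 -m pendant '[[[0,0,-0.02,0,0,0,0.3],[0,0,-0.045,0,0,0,0.3],[0,0,-0.045,0,0,0,0.3],[0,0,-0.045,0,0,0,0.3],[0,0,-0.045,0,0,0,0.3],[0,0,-0.01,0,0,0,0.3],[0,0,0,0,0,0,0.3]]]'
python3 - <<'E'
from h import *
go([526.5,164.8,170],9.4)
E
```

```text
t: 26.2
tcp_pos: [0.4501, -0.3446, 0.0151]
tool_rot: [0.08, 0.997, -0.002, 0.002]
force: [0.1, -0.5, 5.8]
finger_gap: 0.577
gripper_force: 38.1
t: 26.9
tcp_pos: [0.4495, -0.3437, 0.1827]
tool_rot: [0.08, 0.997, -0.001, 0.001]
force: [-1.4, 0.1, -1.8]
finger_gap: 0.574
gripper_force: 37.3
t 26.9 tcp [ 449.5 -343.7  182.7] x yaw 170.86 q1,q6 [-0.85 -2.26] F [-1.4  0.1 -1.8] gap 48.8
 turn total [ 0.029  0.032 23.483] then shift total [ 0.1988 -0.6113  0.0159]  |rows>= 10.3
 turn total [-0.022  0.02  -2.697] then shift total [-0.1988  0.6113  0.0159]  |rows>= 10.3
```

```bash
python3 -m pendant '[[[0,0,0,0,0,-0.899,0.3],[0,0,0,0,0,-0.899,0.3],[0,0,0,0,0,-0.899,0.3],[-0.0166,0.0509,0,0,0,0,0.3],[-0.0166,0.0509,0,0,0,0,0.3],[-0.0166,0.0509,0,0,0,0,0.3],[-0.0166,0.0509,0,0,0,0,0.3],[-0.0166,0.0509,0,0,0,0,0.3],[-0.0166,0.0509,0,0,0,0,0.3],[-0.0166,0.0509,0,0,0,0,0.3],[-0.0166,0.0509,0,0,0,0,0.3],[-0.0166,0.0509,0,0,0,0,0.3],[-0.0166,0.0509,0,0,0,0,0.3],[-0.0166,0.0509,0,0,0,0,0.3],[-0.0166,0.0509,0,0,0,0,0.3],[0,0,0.03,0,0,0,0.3],[0,0,0.008,0,0,0,0.3],[0,0,0,0,0,0,0.3],[0,0,0,0,0,0,0.3],[0,0,0,0,0,0,0.3]]]' |grep -E "tcp|^force"
python3 - <<'E'
from h import *
go([526.5,164.8,135.9],9.4)
E
```

```text
tcp_pos: [0.5268, 0.1639, 0.1511]
force: [-0.1, -0.4, -1.7]
t 28.9 tcp [526.8 163.9 151.1] x yaw -170.7 q1,q6 [ 0.1  -1.63] F [-0.1 -0.4 -1.7] gap 48.9
 turn total [6.0000e-03 1.0000e-03 2.6166e+01] then shift total [-0.0001 -0.0012  0.0189]  |rows>= 0.3
 turn total [-0.001  0.004 -0.014] then shift total [0.0001 0.0012 0.0189]  |rows>= 0.3
```

```bash
(python3 -m pendant '[[[0.0001,0.001,0.010,0,0,0,0.3],[0,0,0.004,0,0,0,0.3],[0,0,0,0,0,0,0.3]]]'; python3 -m pendant '[[[0,0,0.002,0,0,0,0.3],[0,0,0,0,0,0,0.3]]]'; python3 -m pendant '[[[0,0,0.0012,0,0,0,0.3],[0,0,0,0,0,0,0.3]]]'; python3 -m pendant '[[[0,0,0.0010,0,0,0,0.3],[0,0,0,0,0,0,0.3]]]') |grep -E "tcp|^force"
```

```text
tcp_pos: [0.5258, 0.1653, 0.1391]
force: [-0.6, 0.0, -1.0]
tcp_pos: [0.5262, 0.1656, 0.1379]
force: [-1.0, 0.5, -1.8]
tcp_pos: [0.5262, 0.1657, 0.137]
force: [-0.3, 0.6, -1.8]
tcp_pos: [0.5262, 0.1657, 0.1361]
force: [0.2, 0.3, -1.1]
```

```bash
python3 -m pendant '[[[0,0,0.001,0,0,0,0.3],[0,0,0,0,0,0,0.3]]]'|grep -E "tcp|^force"
```

```text
tcp_pos: [0.5262, 0.1657, 0.1358]
force: [-1.6, 0.1, 2.6]
```

```bash
python3 -m pendant '[[[0,0,0.0005,0,0,0,0.3],[0,0,0,0,0,0,0.7],[0,0,0,0,0,0,0.7],[0,0,0,0,0,0,0.7],[0,0,0,0,0,0,0.7],[0,0,-0.02,0,0,0,0.7],[0,0,-0.045,0,0,0,0.7],[0,0,-0.045,0,0,0,0.7],[0,0,-0.035,0,0,0,0.7],[0,0,0,0,0,0,0.7],[0,0,0,0,0,0,0.7]]]' | grep tcp
cat >> h.py <<'E'
def cover(s,box=(150,215,350,410)):
    Z=cloud(s)[...,2]; reg=np.zeros((420,560),bool); reg[box[0]:box[1],box[2]:box[3]]=1
    print("cover",[rect(plane(s,c,.01)) for c in blobs(reg&(Z>.005),200)],[rect(plane(s,c,.038)) for c in blobs(reg&(Z>.022),30)])
E
python3 - <<'E'
from h import *
s=eyes.snapshot("wrist"); cv2.imwrite("pics/w6.png",s["pixels"][:,:,::-1])
for g in green(s,True,.139): print(g)
s=eyes.snapshot("top"); cv2.imwrite("pics/top6.png",s["pixels"][:,:,::-1])
for g in green(s)[:4]: print("top",g)
cover(s)
go([620.5,-206.4,70],9.4)
E
```

```text
tcp_pos: [0.5262, 0.1656, 0.2513]
(array([554., 394.]), (array([778.1, 673.5]), 136.7, 26.7, 44.81))
(array([281., 200.]), (array([523.5, 166. ]), 112.1, 99.2, 9.38))
top (array([  6., 102.]), (array([875.5, 845.8]), 117.4, 52.2, 4.85))
cover [(array([ 620.7, -207.6]), 110.7, 100.6, 9.79)] [(array([ 619.3, -206.2]), 72.8, 23.4, 9.85)]
t 31.2 tcp [525.2 165.5 249.7] x yaw -170.6 q1,q6 [ 0.1  -1.63] F [-0.6 -0.2  1.3] gap 59.7
 turn total [ 3.700e-02  2.000e-03 -2.618e+01] then shift total [0.0416 0.4781 0.2246]  |rows>= 8.5
 turn total [ 0.002 -0.024  0.   ] then shift total [-0.0416 -0.4781  0.2246]  |rows>= 8.5
```

View pics/top6.png

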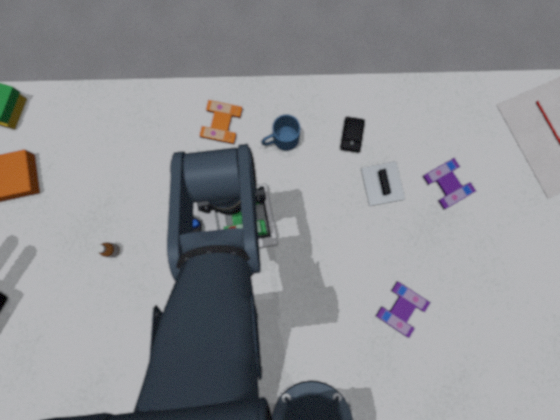

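View pics/w6.png

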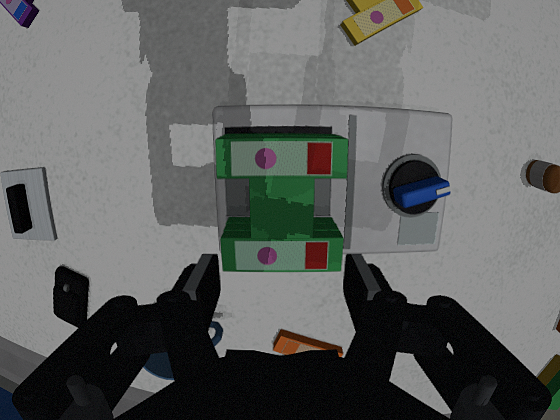

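The top view shows no green cassettes left on the bench and the cover still at (382,183). The wrist view shows the three stacked square at (282,200), with the knob open at (420,192). The cover is next.

```bash
python3 -m pendant '[[[-0.0042,-0.0479,0,0,0,-0.03,0.6],[-0.0042,-0.0479,0,0,0,0,0.6],[-0.0042,-0.0479,0,0,0,0,0.6],[-0.0042,-0.0479,0,0,0,0,0.6],[-0.0042,-0.0479,0,0,0,0,0.6],[-0.0042,-0.0479,0,0,0,0,0.6],[-0.0042,-0.0479,0,0,0,0,0.6],[-0.0042,-0.0479,0,0,0,0,0.6],[-0.0042,-0.0479,0,0,0,0,0.6],[-0.0042,-0.0479,0,0,0,0,0.6],[0,0,0.045,0,0,0,0.6],[0,0,0.045,0,0,0,0.6],[0,0,0.04,0,0,0,0.6],[0,0,0,0,0,0,0.6],[0,0,0,0,0,0,0.6]]]' | grep tcp
python3 - <<'E'
from h import *
s=eyes.snapshot("wrist"); np.savez("w7.npz",**s); H=hsv(s); cv2.imwrite("pics/w7.png",s["pixels"][:,:,::-1])
reg=np.zeros((420,560),bool); reg[140:250,230:340]=1
for c in blobs(reg&(H[...,2]<60),100): print("bar",c.min(0),c.max(0),rect(plane(s,c,.038,True)))
go([620.2,-206.8,28],9.7)
E
```

```text
tcp_pos: [0.6225, -0.2063, 0.1455]
bar [261 160] [287 249] (array([ 618.8, -211.6]), 70.1, 19.8, 9.83)
t 32.8 tcp [ 623.6 -206.8  147.3] x yaw -170.39 q1,q6 [-0.49 -2.23] F [ 0.2 -0.3  0.8] gap 51.0
 turn total [4.0000e-03 3.0000e-03 2.6167e+01] then shift total [-0.0042 -0.0007  0.1491]  |rows>= 2.4
 turn total [-0.002  0.003 -0.013] then shift total [0.0042 0.0007 0.1491]  |rows>= 2.4
```

View pics/w7.png

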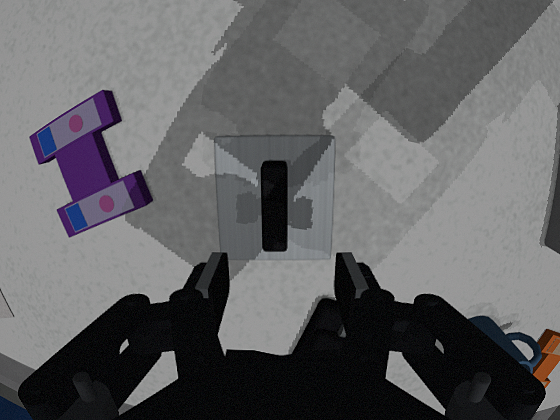

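The bar, at (274,205), measures 70 x 20 mm as it should, and it is centred between the fingers.

```bash
python3 -m pendant '[[[0.005,-0.0013,0.045,0,0,0,0.6],[0,0,0.045,0,0,0,0.6],[0,0,0.033,0,0,0,0.6],[0,0,0.018,0,0,0,0.6],[0,0,0.007,0,0,0,0.6],[0,0,0,0,0,0,0.6],[0,0,0,0,0,0,0],[0,0,0,0,0,0,0],[0,0,0,0,0,0,0],[0,0,0,0,0,0,0],[0,0,0,0,0,0,0],[0,0,0,0,0,0,0],[0,0,0,0,0,0,0]]]' 60
python3 -c "
from h import *
go([619.8,-208,28],9.7)"
```

```text
t: 34.05
tcp_pos: [0.6211, -0.2096, 0.0309]
tool_rot: [-0.084, 0.996, -0.002, 0.002]
force: [-0.4, -2.2, 6.4]
finger_gap: 0.218
gripper_force: 61.3
t 34.0 tcp [ 621.1 -209.6   30.9] x yaw -170.38 q1,q6 [-0.5  -2.23] F [-0.4 -2.2  6.4] gap 18.6
 turn total [ 0.049  0.045 26.167] then shift total [-0.0012 -0.0023  0.0036]  |rows>= 0.1
 turn total [-0.029  0.031 -0.012] then shift total [0.0012 0.0023 0.0036]  |rows>= 0.1
```

```bash
python3 -m pendant '[[[0,0,-0.02,0,0,0,0],[0,0,-0.05,0,0,0,0],[0,0,-0.05,0,0,0,0],[0,0,-0.05,0,0,0,0],[0,0,-0.05,0,0,0,0],[0,0,0,0,0,0,0],[0,0,0,0,0,0,0]]]' 
python3 -c "
from h import *
go([526,165.5,205],9.4)"
```

```text
t: 34.75
tcp_pos: [0.619, -0.2079, 0.2057]
tool_rot: [-0.084, 0.996, -0.0, 0.0]
force: [0.0, 0.1, -3.8]
finger_gap: 0.218
gripper_force: 60.0
t 34.8 tcp [ 619.  -207.9  205.7] x yaw -170.39 q1,q6 [-0.49 -2.23] F [ 0.   0.1 -3.8] gap 18.6
 turn total [-9.0000e-03 -4.0000e-03 -2.6149e+01] then shift total [-0.0384 -0.4794  0.0008]  |rows>= 7.7
 turn total [-0.002  0.006  0.031] then shift total [0.0384 0.4794 0.0008]  |rows>= 7.7
```

```bash
python3 -m pendant '[[[0,0,0,0,0,0.03,0],[0.0038,0.0479,0,0,0,0,0],[0.0038,0.0479,0,0,0,0,0],[0.0038,0.0479,0,0,0,0,0],[0.0038,0.0479,0,0,0,0,0],[0.0038,0.0479,0,0,0,0,0],[0.0038,0.0479,0,0,0,0,0],[0.0038,0.0479,0,0,0,0,0],[0.0038,0.0479,0,0,0,0,0],[0.0038,0.0479,0,0,0,0,0],[0.0038,0.0479,0,0,0,0,0],[0,0,0,0,0,0,0],[0,0,0.025,0,0,0,0],[0,0,0,0,0,0,0],[0,0,0,0,0,0,0],[0,0,0,0,0,0,0]]]' |grep -E "tcp|^force"
python3 -c "
from h import *
go([526,165.5,169.7],9.4)"
```

```text
tcp_pos: [0.527, 0.1641, 0.1844]
force: [-0.1, -0.2, -3.5]
t 36.4 tcp [527.  164.1 184.4] x yaw -170.66 q1,q6 [ 0.1  -1.63] F [-0.1 -0.2 -3.5] gap 18.9
 turn total [-8.0000e-03  0.0000e+00  2.6171e+01] then shift total [-0.0009 -0.0019  0.0184]  |rows>= 0.3
 turn total [-0.    -0.005 -0.009] then shift total [0.0009 0.0019 0.0184]  |rows>= 0.3
```

```bash
(python3 -m pendant '[[[0.001,0.0017,0.010,0,0,0,0],[0,0,0.004,0,0,0,0],[0,0,0,0,0,0,0]]]'; python3 -m pendant '[[[0,0,0.002,0,0,0,0],[0,0,0,0,0,0,0]]]'; python3 -m pendant '[[[0,0,0.0012,0,0,0,0],[0,0,0,0,0,0,0]]]'; python3 -m pendant '[[[0,0,0.0010,0,0,0,0],[0,0,0,0,0,0,0]]]') |grep -E "tcp|^force"
```

```text
tcp_pos: [0.5252, 0.1658, 0.1728]
force: [-1.2, -0.1, -1.9]
tcp_pos: [0.5258, 0.1659, 0.1718]
force: [0.1, 0.4, -3.5]
tcp_pos: [0.5258, 0.166, 0.1709]
force: [0.2, 0.5, -4.4]
tcp_pos: [0.5257, 0.166, 0.17]
force: [-0.1, 0.9, -3.7]
```

```bash
python3 -m pendant '[[[0,0,0.001,0,0,0,0],[0,0,0,0,0,0,0]]]'|grep -E "tcp|^force"
```

```text
tcp_pos: [0.5258, 0.166, 0.1695]
force: [-0.6, -0.3, -0.7]
```

```bash
python3 -m pendant '[[[0,0,0.0006,0,0,0,0],[0,0,0,0,0,0,0]]]'|grep -E "tcp|^force"; python3 -m pendant '[[[0,0,0,0,0,0,0.6],[0,0,0,0,0,0,0.6],[0,0,0,0,0,0,0.6],[0,0,0,0,0,0,0.6],[0,0,-0.02,0,0,0,0.6],[0,0,-0.045,0,0,0,0.6],[0,0,-0.045,0,0,0,0.6],[0,0,0,0,0,0,0.6],[0,0,0,0,0,0,0.6]]]' | grep tcp
python3 - <<'E'
from h import *
s=eyes.snapshot("wrist"); np.savez("w8.npz",**s); H=hsv(s); cv2.imwrite("pics/w8.png",s["pixels"][:,:,::-1])
reg=np.zeros((420,560),bool); reg[140:250,230:340]=1
for c in blobs(reg&(H[...,2]<60),100): print("bar",c.min(0),c.max(0),rect(plane(s,c,.177,True)))
go([501.5,311.5,260],-65)
E
```

```text
tcp_pos: [0.5258, 0.166, 0.1694]
force: [-2.0, -0.2, 4.2]
tcp_pos: [0.5262, 0.166, 0.2576]
bar [267 167] [296 249] (array([516.7, 165.3]), 57.5, 19.9, 9.38)
t 38.6 tcp [525.3 165.9 256.4] x yaw -170.6 q1,q6 [ 0.1  -1.63] F [-0.3  0.6 -0.3] gap 51.3
 turn total [ 6.0000e-03 -4.0000e-03 -1.5359e+01] then shift total [-0.1775 -0.0499 -0.0045]  |rows>= 3.0
 turn total [-3.0000e-03 -5.0000e-03  1.0821e+01] then shift total [ 0.1775  0.0499 -0.0045]  |rows>= 3.0
```

View pics/w8.png

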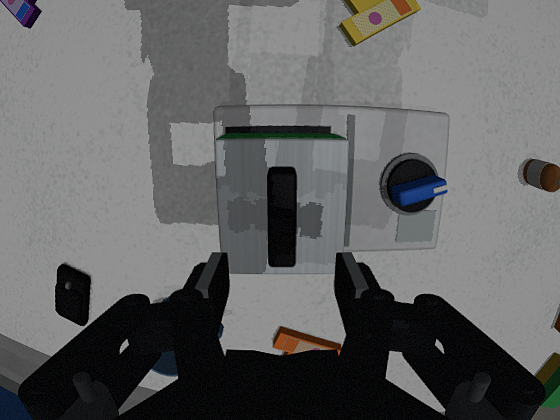

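The picture shows the cover square on the stack at (282,205), with the knob still open at (418,190). I go back to the knob.

```bash
python3 -m pendant '[[[0,0,0,0,0,0.984,0.6],[0,0,0,0,0,0.984,0.6],[0,0,0,0,0,0.984,0.6],[0,0,0,0,0,0.984,0.6],[0,0,0,0,0,0.984,0.6],[0,0,0,0,0,0.984,0.6],[0,0,0,0,0,0.984,0.6],[0,0,0,0,0,0.984,0.6],[0,0,0,0,0,0.984,0.6],[0,0,0,0,0,0.984,0.6],[0,0,0,0,0,0.984,0.6],[0.0444,0.0125,0,0,0,0,0.6],[0.0444,0.0125,0,0,0,0,0.6],[0.0444,0.0125,0,0,0,0,0.6],[0.0444,0.0125,0,0,0,0,0.6],[0,0,0,0,0,0,0.6],[0,0,0,0,0,0,0.6]]]' |grep tcp
python3 - <<'E'
from h import *
s=eyes.snapshot("wrist"); H=hsv(s)
reg=np.zeros((420,560),bool); reg[100:300,200:370]=1
for c in blobs(reg&(H[...,0]>100)&(H[...,0]<130)&(H[...,1]>130),50): print("knob",c.mean(0),rect(plane(s,c,.084,True)))
go([501.8,311.8,74],-65)
E
```

```text
tcp_pos: [0.5008, 0.3118, 0.2549]
knob [283.41549296 191.05633803] (array([501.8, 313.7]), 58.4, 16.4, -64.87)
t 40.4 tcp [501.2 311.1 255.2] x yaw 115.01 q1,q6 [ 0.37 -0.07] F [ 1.2 -0.4  0.2] gap 50.6
 turn total [-5.0000e-03 -4.3000e-02 -2.6178e+01] then shift total [-0.0005 -0.001   0.2265]  |rows>= 3.6
 turn total [-0.027  0.003  0.002] then shift total [0.0005 0.001  0.2265]  |rows>= 3.6
```

```bash
python3 -m pendant '[[[0.0005,0.001,0.045,0,0,0,0.6],[0,0,0.045,0,0,0,0.6],[0,0,0.045,0,0,0,0.6],[0,0,0.045,0,0,0,0.6],[0,0,0.03,0,0,0,0.6],[0,0,0.0155,0,0,0,0.6],[0,0,0,0,0,0,0.6],[0,0,0,0,0,0,0],[0,0,0,0,0,0,0],[0,0,0,0,0,0,0],[0,0,0,0,0,0,0],[0,0,0,0,0,0,0],[0,0,0,0,0,0,0],[0,0,0,0,0,0,0]]]' 60
python3 -m pendant '[[[0,0,0,0,0,-0.6,0],[0,0,0,0,0,-0.6,0],[0,0,0,0,0,-0.6,0],[0,0,0,0,0,-0.6,0],[0,0,0,0,0,-0.6,0],[0,0,0,0,0,-0.6,0],[0,0,0,0,0,-0.6,0],[0,0,0,0,0,-0.6,0],[0,0,0,0,0,-0.6,0],[0,0,0,0,0,-0.6,0],[0,0,0,0,0,-0.6,0],[0,0,0,0,0,-0.6,0],[0,0,0,0,0,-0.6,0],[0,0,0,0,0,-0.6,0],[0,0,0,0,0,-0.6,0],[0,0,0,0,0,-0.6,0],[0,0,0,0,0,-0.6,0],[0,0,0,0,0,-0.6,0],[0,0,0,0,0,0,0]]]' 60
python3 -c "
from h import *
go([501.5,311.5,200],9.4);print(monitor.sense()['ft_torque'])"
```

```text
t: 41.75
tcp_pos: [0.5025, 0.3121, 0.0782]
tool_rot: [0.537, 0.844, -0.0, 0.0]
force: [-1.6, -2.6, 5.3]
finger_gap: 0.174
gripper_force: 60.3
t: 43.65
tcp_pos: [0.5014, 0.3103, 0.0782]
tool_rot: [-0.082, 0.997, -0.002, -0.001]
force: [-3.1, -7.5, 9.0]
finger_gap: 0.179
gripper_force: 60.7
t 43.6 tcp [501.4 310.3  78.2] x yaw -170.62 q1,q6 [ 0.37 -1.37] F [-3.1 -7.5  9. ] gap 15.2
 turn total [-0.037  0.044 26.178] then shift total [ 0.0004 -0.0015 -0.1523]  |rows>= 2.4
 turn total [-0.028 -0.024 -0.002] then shift total [-0.0004  0.0015 -0.1523]  |rows>= 2.4
[-1.20253081  0.55991155  0.03815608]
```

Turned back to 9.4°. I release and rise, then check everything.

```bash
python3 -m pendant '[[[0,0,0,0,0,0,0.7],[0,0,0,0,0,0,0.7],[0,0,0,0,0,0,0.7],[0,0,0,0,0,0,0.7],[0,0,-0.045,0,0,0,0.7],[0,0,-0.045,0,0,0,0.7],[0,0,-0.045,0,0,0,0.7],[0,0,-0.045,0,0,0,0.7],[0,0,-0.04,0,0,0,0.7],[0,0,0,0,0,0,0.7]]]' |grep tcp
python3 - <<'E'
from h import *
s=eyes.snapshot("wrist"); H=hsv(s); cv2.imwrite("pics/w9.png",s["pixels"][:,:,::-1])
reg=np.zeros((420,560),bool); reg[100:300,200:370]=1
for c in blobs(reg&(H[...,0]>100)&(H[...,0]<130)&(H[...,1]>130),50): print("knob",c.mean(0),rect(plane(s,c,.084,True)))
s=eyes.snapshot("scene"); cv2.imwrite("pics/s9.png",s["pixels"][:,:,::-1])
E
```

```text
tcp_pos: [0.5054, 0.3138, 0.2576]
knob [277.57746479 182.98591549] (array([499.7, 310.3]), 57.4, 16.4, 9.43)
```

View pics/w9.png

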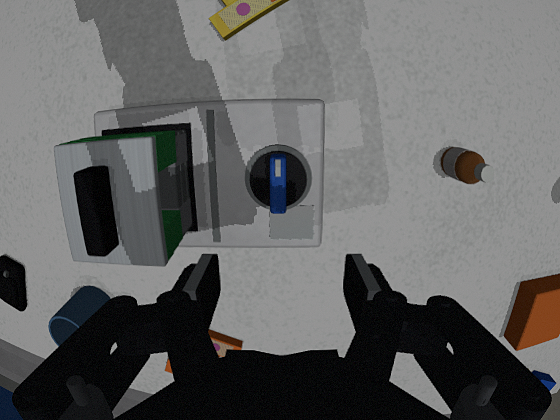

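View pics/s9.png

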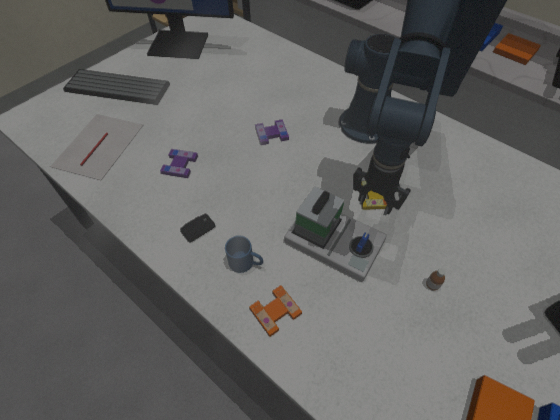

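The wrist view shows the knob back at its locked stop at (278,183) and the covered stack aligned at (110,200). The scene view shows the stack square at (318,215), no green left on the bench and the bystanders where they were. I hand the job in.

```bash
python3 -c "
from station import job
print(job.sign_off())"
```

```text
the job is handed in; nothing more can be done
None
```

I opened the knob, piled the three green cassettes found on the bench squarely on the feeder pile, put the cover on top, turned the knob back to locked, and handed the job in after about 45 s of robot time; no verdict came back.

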